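Ready the belt tensioner for a new belt

ROBOT

A 6-joint arm with a two-finger parallel gripper is mounted at the origin on a cart in front of the work surface, level with it; the furniture and walls round the work are solid. World frame = base frame: x ahead of the robot, y to its left, z up, the work surface at z = 0. Lengths are in m, angles in rad, forces in N, time in s.
With the tool pointing down it reaches from about 0.375 to 0.9 m from the base axis. Payload 3.1 kg.
Tool frame: the origin (TCP) lies on the centre line of the jaws, within the pads' length; the fingertips stand robot.tip_reach ahead of it and the grasp point (between the pads) lies 8 mm behind it (robot.tip_reach is the distance from the TCP to the fingertips, in m); z points along the fingers, y is the line along which they close (so a half turn about z gives the same grasp; the last joint's range is limited). The gripper opens to 87 mm and grips with 3 to 60 N. Pads are 19 mm wide; open, the fingers measure 117 mm over their backs; the gripper's body (75 mm by 190 mm) begins 51 mm behind the grasp point.
Start: joints at [0.972, 0.527, 1.433, -0, 1.181, -0.178], TCP at [0.255, 0.57, 0.206] pointing down, gripper open.
Joint ranges: [-3.08, 3.08], [-0.75, 2.2], [0.22, 2.44], [-1.43, 4.57], [0, 2.65], [-2.85, 2.85]. Speed limits (rad/s): [2.79, 2.79, 3.14, 3.14, 3.14, 3.14].

INTERFACE

Orientations are given as a unit quaternion [x, y, z, w].
In Python, from rig import robot gives the robot as it stands.
- The arm moves only by the tool jog_arm, never from a script. Its argument "motion" is one flat list of numbers, 7 for each row, row after row: the shift along the tool's x, y, z scaled (see below), then the turn, a rotation vector about the tool's x, y, z scaled (see below), then the gripper's target within -1 to 1 (shut at 1, half-way at 0, fully open at -1). In form: [x, y, z, rx, ry, rz, hand, x, y, z, rx, ry, rz, hand, ...]. A call has 1 to 12 rows; each row shifts and turns the commanded pose from where the row before left it, along the tool's axes as they then stand; what a row does not reach is not made up. The controller multiplies each number of a shift by 4 cm and each number of a turn by 4 degrees. A row lasts 1/8 s, in which the tool goes at most 62.5 mm and 10.7 degrees, less where a joint would pass 70% of its speed; a pose out of reach is approached as far as the arm can. A call with a number of a shift or a turn outside -1 to 1 is refused whole. A call with a gripper value outside its range is refused whole. The fingers move at their own pace and stop on an object; "grip_force" is the grip in N (left out, the last holds). Time passes only in rows, so rows that do not move let the fingers close. It gives the time, the measured TCP pose, the force, the opening and the grip force at its end, in the units of the state.
- robot.get_obs(): the state, without advancing time (a new reading comes with each control period).
- robot.camera(name): name is "scene" or "top"; returns the picture (480x640x3 uint8, blue, green, red); there is no depth.
- robot.calibration(name): a dict with "fx", "fy", "cx", "cy" (pixels), "dist_coeffs" ([k1, k2, p1, p2, k3] as OpenCV has them; the pictures are not rectified), "R" (3x3) and "t" (3): a world point X has camera coordinates R X + t. Camera axes: x right, y down, z forward; pixel columns grow to the right and rows downward; lengths in m; the calibration is good to about 2 mm. A picture is of the moment at which its call begins. calibration takes no time and is no camera call.
- robot.hand_in(): hands the job in; it is judged then, once.
The state is a dict: "time": time; "q": joint angles; "joint_velocities": joint speeds; "joint_torque": joint torques, N m; "position": TCP position; "tool_rot": TCP orientation; "ft_force": force on the tool from outside, world axes, zero at the start; "moment": the same for the moment, N m; "grip_width": finger opening in m; "grip_force": force on a finger pad.
Only numpy, scipy, OpenCV 4.12 (cv2) and the standard library are available. Lean on these libraries where they do the work, as an engineer would, in place of code of your own. Each camera call takes 0.05 s, during which the arm holds its last target. There are 200 camera calls.

TASK

Get the belt tensioner ready for a new belt. First take the steel spindle out of its sloped stand and stand it upright in the socket cup on the tensioner's base plate, fully down, and let go of it; only then push the sprung tensioner arm by its upright roller toward the spindle, past the click where the pawl pops up behind the arm. Finish while still holding the arm there against its spring, a little beyond the click so that it is your gripper and not the pawl that carries it, with the spindle still standing in its cup and the other things on the worktop left where they are.

Things in the scene. Friction and masses are not known exactly. Their poses are not given: they have to be found in the camera images.
- jig: The belt tensioner, fixed to the worktop: aluminium base plate 88 mm (its x) by 200 mm (its y), 12 mm thick, a long edge toward the robot. Origin: centre of the plate's underside; x points away from the robot, y left, z up. The socket cup stands near its right-hand (-y) end at (-5, -78) mm; the arm's pivot, a coil round its hub, at (-32, 20) mm.
- socket (a point): Centre of the inner floor of the socket cup, a round steel cup open at the top: 16 mm above the plate's underside. The bore is 18 mm across and flares to about 24 mm at the rim; the rim is 34 mm above this point; outside 28 to 34 mm across.
- spindle: Loose steel rod 117 mm long, about 0.14 kg: shaft 14 mm across and 66 mm long with a chamfered foot, then a head 20 mm across from 69 to 117 mm. Origin: centre of the foot; z runs along the rod to the head. It starts in the sloped tube of its stand, leaning 0.35 rad from vertical, 42 mm of it loosely in the tube; draw it out along its own axis.
- spindle_stand: Fixed stand left of the tensioner: aluminium foot plate 72 (x) by 64 mm (y), 10 mm thick, with a sloped tube (27 mm outside, 19 mm bore, 46 mm long) that leans 0.35 rad from vertical toward the stand's -x side, roughly toward the robot; the tube's mouth is about 60 mm above the worktop. Origin: centre of the underside.
- tensioner (a joint): Angle of the arm on its upright pivot, rad. 0: at rest, leaning left. Grows as the roller is pushed right, toward the cup (clockwise from above); end stop at 0.80. The pawl pops up behind the arm at about 0.52; let go then, the arm springs back to 0.51 onto the pawl. From 0.54 on it is clear of the pawl. Spring force at the roller 3.5 N at 0, 6.5 N at 0.6; up to 8.5 N near 0.2 on the pawl.
- roller (a point): Point on the axis of the grey upright roller on the arm's free end, 59 mm above the plate's underside. Roller 18 mm across, fixed to the arm, from 36 to 83 mm above the plate's underside; pinch or push it. Axis 70 mm from the arm's pivot; the line from pivot to roller stands at (0.45 - joint value) rad from the jig's x axis, positive to the left. The flat arm's top is 36 mm above the plate's underside.
- pawl (a joint): Depression of the sprung pawl, m: a small steel wedge, 12 mm wide, that rises from the plate beside and under the arm. 0: fully up. The arm rides over it and presses it down by about 6 mm, then it snaps back to 0 behind the arm. It is not to be pressed by hand.
- pawl_top (a point): Top of the pawl, 26 mm above the plate's underside when it is up.
- weight_a: Bystander: large grey knobbed weight, 52 mm across, 46 mm high, left of the tensioner; it and the stand share two places at random, one near the tensioner and one farther left.
- weight_b: Bystander: grey knobbed weight, 42 mm across, 36 mm high, behind the tensioner.
- weight_c: Bystander: smaller brass knobbed weight, 34 mm across, 33 mm high, behind the tensioner.
- thumb_screw: Bystander: brass thumb screw, 23 mm across, 32 mm high, left of the tensioner, near it.
- mug: Bystander: white dotted mug, 82 mm across, 91 mm high, at the back left.

How it is judged:
By the outcome, as a careful person would: the job done as asked, in the order asked, and still so for the second after the job is handed in, while the arm keeps its last pose, push and grip.
It also fails if it takes over 48 s, if anything falls off the work surface, if the arm or the gripper's body presses on something with over 40 N, if the wrist force passes 120 N, or if a joint passes its speed limit or range.

## Working session

There is one attempt and no reset: what is moved stays moved. The work goes in short steps, Python scripts to look and compute and a tool call to move; the robot and the scene stay as the last step left them, time stands still between calls to the robot, and variables do not carry over. Pictures are saved under pics/ and viewed, at most 10 in all, crops included, and the job is handed in when it is done.

Besides the shell and the picture viewer there is one more tool, called after "Request:" by a JSON object that holds its "name" and its "arguments". jog_arm: Moves the arm, as the interface text tells. Shifts and turns lie within -1 to 1; 1 stands for 4 cm of shift or 4 degrees of turn. Its arguments: {"type":"object","properties":{"motion":{"type":"array","items":{"type":"number"}},"grip_force":{"type":"number"}},"required":["motion"]}

```bash
mkdir -p pics
python3 - <<'E'
from rig import robot
import cv2
o=robot.get_obs();print(o['time'],o['position'],o['tool_rot'],o['grip_width'],robot.tip_reach)
for n in("scene","top"):
    cv2.imwrite(f"pics/{n}0.png",robot.camera(n));c=robot.calibration(n);print(n,c)
E
```

```text
0.0 [0.25483311 0.56984259 0.20458669] [ 2.08814932e-01  9.77954583e-01 -1.00288012e-03 -3.89860396e-04] 0.0869210790065244 0.011
scene {'fx': 452.1508902458666, 'fy': 452.1508902458666, 'cx': 321.6081686862981, 'cy': 239.66207336551807, 'dist_coeffs': array([0.0113015, 0.       , 0.       , 0.       , 0.       ]), 'R': array([[ 0.92115608, -0.38906161, -0.01012607],
       [-0.25832512, -0.59174522, -0.7636136 ],
       [ 0.29110068,  0.70602313, -0.6455941 ]]), 't': array([-0.43982093,  0.19771738,  0.76242654])}
top {'fx': 455.83171171998004, 'fy': 455.83171171998004, 'cx': 309.15883001003925, 'cy': 233.2572981378798, 'dist_coeffs': array([-0.04863877,  0.        ,  0.        ,  0.        ,  0.        ]), 'R': array([[ 0.01532573, -0.99956002, -0.02539452],
       [-0.99133124, -0.01187527, -0.13084862],
       [ 0.13048948,  0.02717973, -0.99107707]]), 't': array([0.05128262, 0.51822072, 1.01586997])}
```

View pics/scene0.png

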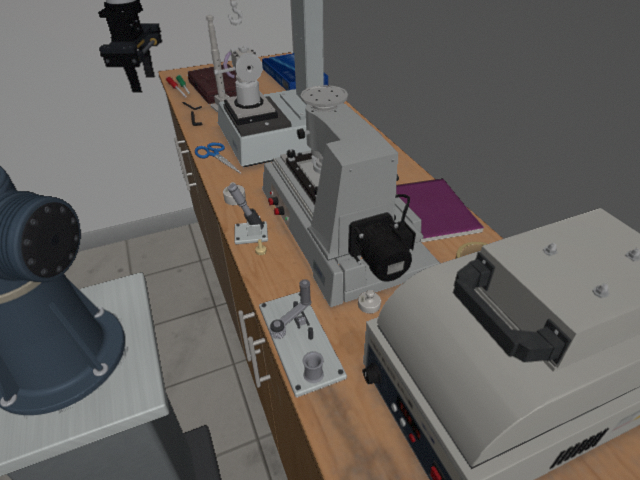

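View pics/top0.png

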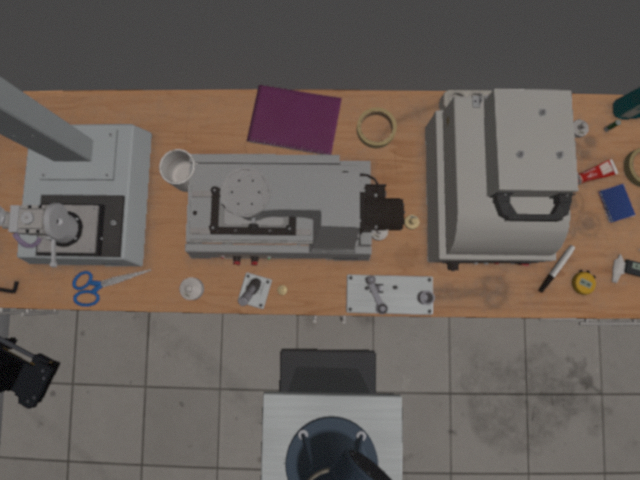

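The scene view shows the tensioner at about (303,340), with its cup at (313,365) and roller at (305,290). The stand with the spindle is at (247,215). In the top view the jig is at (390,295), the cup at (425,296), the roller at (371,282) and the stand at (253,290). Next I'll enlarge these areas.

```bash
cat > h.py <<'E'
import numpy as np,cv2
from rig import robot
from scipy.optimize import least_squares
def cal(n):
    c=robot.calibration(n);return np.array([[c['fx'],0,c['cx']],[0,c['fy'],c['cy']],[0,0,1]]),c['dist_coeffs'],c['R'],c['t']
def ray(n,uv):
    K,d,R,t=cal(n);p=cv2.undistortPoints(np.array([[uv]],float),K,d)[0,0]
    v=R.T@np.array([p[0],p[1],1]);return -R.T@t,v/np.linalg.norm(v)
def onz(n,uv,z):
    o,v=ray(n,uv);return o+v*(z-o[2])/v[2]
def tri(a,b,n1="scene",n2="top"):
    o1,v1=ray(n1,a);o2,v2=ray(n2,b)
    s=np.linalg.lstsq(np.c_[v1,-v2],o2-o1,rcond=None)[0];p,q=o1+s[0]*v1,o2+s[1]*v2
    return (p+q)/2,np.linalg.norm(p-q)
def proj(n,X):
    K,d,R,t=cal(n);return cv2.projectPoints(np.atleast_2d(np.array(X,float)),cv2.Rodrigues(R)[0],t,K,d)[0][:,0]
E
python3 - <<'E'
import cv2,numpy as np
s=cv2.imread('pics/scene0.png');t=cv2.imread('pics/top0.png')
def crop(im,x,y,w,h,k): 
    return cv2.resize(im[y:y+h,x:x+w],None,fx=k,fy=k,interpolation=cv2.INTER_CUBIC)
cv2.imwrite('pics/c1.png',np.hstack([crop(s,255,270,100,130,4.0),crop(s,215,170,65,65*2,4.0)][:2]))
cv2.imwrite('pics/c2.png',np.vstack([crop(t,340,265,100,56,8)[:, :800],np.zeros((8,800,3),np.uint8)]))
a=crop(t,232,265,66,50,6);b=crop(t,340,265,100,56,6)
cv2.imwrite('pics/c2.png',np.vstack([np.pad(a,((0,0),(0,b.shape[1]-a.shape[1]),(0,0))),b])[:,:])
print(a.shape,b.shape)
E
```

```text
(300, 396, 3) (336, 600, 3)
```

View pics/c1.png

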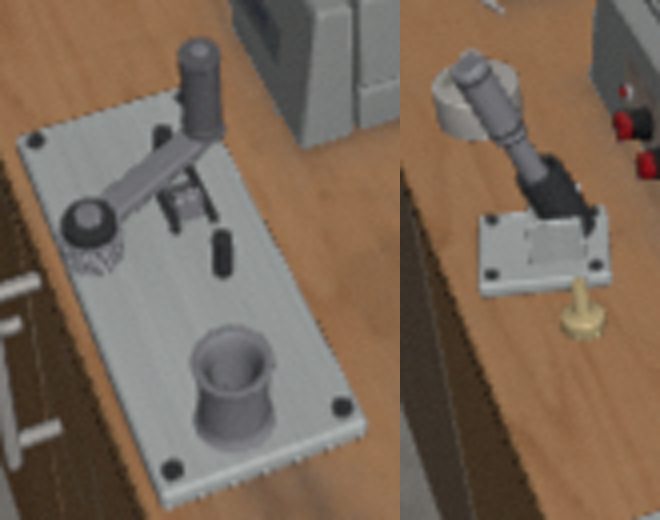

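View pics/c2.png

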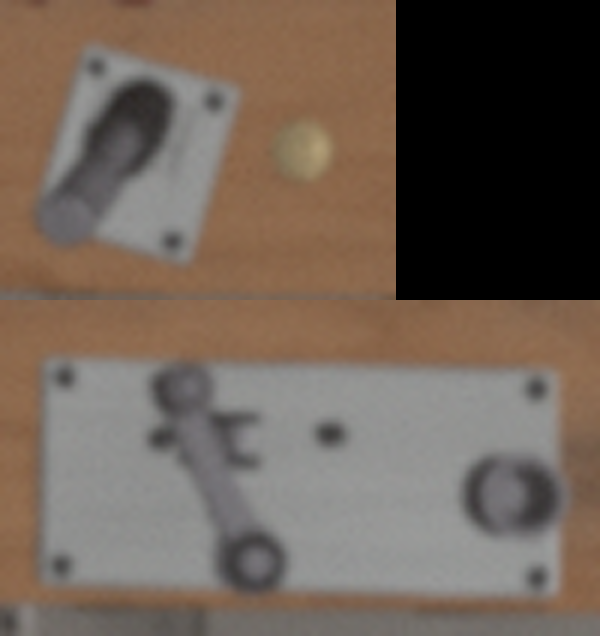

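```bash
cat > m.py <<'E'
from h import *
S1=lambda p:(255+(p[0]+.5)/4-.5,270+(p[1]+.5)/4-.5)
S2=lambda p:(215+(p[0]-400+.5)/4-.5,170+(p[1]+.5)/4-.5)
TA=lambda p:(232+(p[0]+.5)/6-.5,265+(p[1]+.5)/6-.5)
TB=lambda p:(340+(p[0]+.5)/6-.5,265+(p[1]-300+.5)/6-.5)
np.set_printoptions(precision=4,suppress=True)
print('roller top',tri(S1((200,49)),TB((187,386))))
print('cup rim',tri(S1((232,357)),TB((513,496))))
print('head top',tri(S2((471,68)),TA((66,220))))
print('shoulder',tri(S2((512,143)),TA((100,178))))
print('mouth',tri(S2((542,180)),TA((125,143))))
C=[onz('top',TB(p),.012) for p in((45,358),(558,372),(555,597),(40,583))];print(np.array(C),np.mean(C,0))
Cs=[onz('scene',S1(p),.012) for p in((20,138),(182,92),(365,425),(165,495))];print(np.array(Cs),np.mean(Cs,0))
h=np.array([onz('top',TB(p),.012) for p in((64,377),(537,389),(537,578),(62,565))]);print('screws top',h,h.mean(0))
h=np.array([onz('scene',S1(p),.012) for p in((36,140),(343,408),(172,469))]);print('screws scene',h)
h=np.array([onz('top',TA(p),.01) for p in((95,67),(214,101),(173,242))]);print('stand screws top',h,(h[0]+h[2])/2)
h=np.array([onz('scene',S2(p),.01) for p in((491,220),(596,265),(491,275))]);print('stand screws scene',h)
E
python3 m.py
```

```text
roller top (array([ 0.4135, -0.0778,  0.0847]), np.float64(0.0010238353126185728))
cup rim (array([ 0.376 , -0.2029,  0.0481]), np.float64(0.0022325132640640404))
head top (array([0.3622, 0.1911, 0.1294]), np.float64(0.0010905502823372036))
shoulder (array([0.3765, 0.1875, 0.0807]), np.float64(0.0010083313462706828))
mouth (array([0.389 , 0.1826, 0.0561]), np.float64(7.806986454042422e-05))
[[ 0.4254 -0.0307  0.012 ]
 [ 0.4226 -0.2289  0.012 ]
 [ 0.3366 -0.2263  0.012 ]
 [ 0.3393 -0.0292  0.012 ]] [ 0.381  -0.1288  0.012 ]
[[ 0.3409 -0.0306  0.012 ]
 [ 0.4195 -0.0334  0.012 ]
 [ 0.4223 -0.2296  0.012 ]
 [ 0.339  -0.227   0.012 ]] [ 0.3804 -0.1301  0.012 ]
screws top [[ 0.4182 -0.038   0.012 ]
 [ 0.4159 -0.2207  0.012 ]
 [ 0.3437 -0.2195  0.012 ]
 [ 0.3462 -0.0376  0.012 ]] [ 0.381 -0.129  0.012]
screws scene [[ 0.3473 -0.0347  0.012 ]
 [ 0.4175 -0.2191  0.012 ]
 [ 0.3453 -0.2176  0.012 ]]
stand screws top [[0.4186 0.2021 0.01  ]
 [0.4062 0.1552 0.01  ]
 [0.3516 0.1697 0.01  ]] [0.3851 0.1859 0.01  ]
stand screws scene [[0.3646 0.2192 0.01  ]
 [0.4069 0.1575 0.01  ]
 [0.3522 0.1722 0.01  ]]
```

```bash
cat > plan.py <<'E'
from h import *
from scipy.spatial.transform import Rotation as Ro, Slerp
np.set_printoptions(precision=3,suppress=True)
u=np.array([-.331,.090,.939]);u/=np.linalg.norm(u)
HEAD=np.array([.3622,.1911,.1294])
def rot(z,y):
    z=np.array(z,float);z/=np.linalg.norm(z);y=np.array(y,float);y-=z*(y@z);y/=np.linalg.norm(y)
    return Ro.from_matrix(np.c_[np.cross(y,z),y,z])
def plan(p,R,n,hand=-1):
    o=robot.get_obs();p0=np.array(o['position']);R0=Ro.from_quat(o['tool_rot'])
    sl=Slerp([0,1],Ro.concatenate([R0,R]));a=np.linspace(0,1,n+1);rs=sl(a);ps=p0+np.outer(a,np.array(p)-p0)
    print('t',o['time'],'pos',p0,'F',np.array(o['ft_force']),'w',o['grip_width'],'dist',np.linalg.norm(p-p0),'ang',np.degrees((R0.inv()*R).magnitude()))
    for i in range(n):
        d=rs[i].inv().apply(ps[i+1]-ps[i])/.04;r=np.degrees((rs[i].inv()*rs[i+1]).as_rotvec())/4
        print(','.join('%.2f'%v for v in[*d,*r,hand])+',')
E
python3 - <<'E'
from plan import *
for nm,uv,z in(('lathe front bottom R',(372,260),.05),('oven front-left low',(430,262),.1),('motor',(403,230),.15)):print(nm,onz('top',uv,z))
print('oven front bottom scene',onz('scene',(367,385),0),onz('scene',(366,330),0), 'lathe corner', onz('scene',(330,305),0))
print('rim pred/meas', proj('top',[.3749,-.2065,.05]),proj('scene',[.3749,-.2065,.05]))
plan(HEAD+.02*u,rot(-u,(.26,.966,0)),11)
E
```

```text
lathe front bottom R [ 0.457 -0.084  0.05 ]
oven front-left low [ 0.45  -0.203  0.1  ]
motor [ 0.511 -0.137  0.15 ]
oven front bottom scene [ 0.45  -0.251  0.   ] [ 0.498 -0.153  0.   ] lathe corner [ 0.463 -0.074  0.   ]
rim pred/meas [[427.021 297.312]] [[312.052 360.305]]
t 0.1 pos [0.255 0.57  0.205] F [ 0.823 -1.214  0.349] w 0.08724363278679716 dist 0.3943288606483611 ang 22.013411566474762
-0.56,-0.69,0.13,-0.04,-0.46,-0.20,-1.00,
-0.54,-0.70,0.15,-0.04,-0.46,-0.20,-1.00,
-0.53,-0.70,0.16,-0.04,-0.46,-0.20,-1.00,
-0.51,-0.71,0.18,-0.04,-0.46,-0.20,-1.00,
-0.50,-0.72,0.19,-0.04,-0.46,-0.20,-1.00,
-0.48,-0.73,0.20,-0.04,-0.46,-0.20,-1.00,
-0.47,-0.73,0.22,-0.04,-0.46,-0.20,-1.00,
-0.45,-0.74,0.23,-0.04,-0.46,-0.20,-1.00,
-0.43,-0.75,0.24,-0.04,-0.46,-0.20,-1.00,
-0.41,-0.76,0.25,-0.04,-0.46,-0.20,-1.00,
-0.39,-0.76,0.26,-0.04,-0.46,-0.20,-1.00,
```

Request:
{"name": "jog_arm", "arguments": {"motion": [-0.56, -0.69, 0.13, -0.04, -0.46, -0.2, -1, -0.54, -0.7, 0.15, -0.04, -0.46, -0.2, -1, -0.53, -0.7, 0.16, -0.04, -0.46, -0.2, -1, -0.51, -0.71, 0.18, -0.04, -0.46, -0.2, -1, -0.5, -0.72, 0.19, -0.04, -0.46, -0.2, -1, -0.48, -0.73, 0.2, -0.04, -0.46, -0.2, -1, -0.47, -0.73, 0.22, -0.04, -0.46, -0.2, -1, -0.45, -0.74, 0.23, -0.04, -0.46, -0.2, -1, -0.43, -0.75, 0.24, -0.04, -0.46, -0.2, -1, -0.41, -0.76, 0.25, -0.04, -0.46, -0.2, -1, -0.39, -0.76, 0.26, -0.04, -0.46, -0.2, -1, 0, 0, 0, 0, 0, 0, -1]}}

```text
time: 1.6
position: [0.3544, 0.1916, 0.1477]
tool_rot: [0.132, 0.976, -0.023, 0.173]
ft_force: [-0.5, 0.3, -0.7]
grip_width: 0.0869
grip_force: 0.0
```

Run:
```python
from plan import *
o=robot.get_obs();print(Ro.from_quat(o['tool_rot']).as_matrix())
plan(HEAD-.030*u,rot(-u,(.26,.966,0)),4)
a=robot.camera('scene')[130:250,150:300];b=robot.camera('top')[230:330,190:330]
a=cv2.resize(a,None,fx=3,fy=3,interpolation=2);b=cv2.resize(b,None,fx=2.5,fy=2.5,interpolation=2)
b=np.pad(b,((0,a.shape[0]-b.shape[0]),(0,0),(0,0)));cv2.imwrite('pics/p1.png',np.hstack([a,b]))
```

```text
[[-0.905  0.265  0.332]
 [ 0.249  0.964 -0.091]
 [-0.344  0.001 -0.939]]
t 1.6 pos [0.354 0.192 0.148] F [-0.496  0.315 -0.747] w 0.08693508243329842 dist 0.049820809882939986 ang 0.33200128247347105
-0.01,0.01,0.31,-0.00,0.00,-0.02,-1.00,
-0.01,0.01,0.31,-0.00,0.00,-0.02,-1.00,
-0.01,0.01,0.31,-0.00,0.00,-0.02,-1.00,
-0.01,0.01,0.31,-0.00,0.00,-0.02,-1.00,
```

View pics/p1.png

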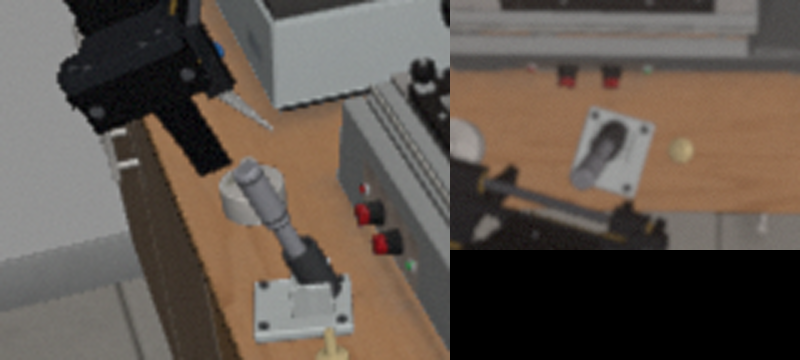

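The scene crop shows the open gripper up-slope of the spindle head, which is at (250,170). In the top crop its fingers lie to either side of the head at (585,180). I'll check where the TCP projects.

Run:
```python
from plan import *
o=robot.get_obs();p=o['position'];R=Ro.from_quat(o['tool_rot'])
for n,c,k,off in(('scene',(150,130),3,0),('top',(190,230),2.5,450)):
    P=[p,p+R.apply([0,.0435,.011]),p+R.apply([0,-.0435,.011]),HEAD,HEAD-.117*u]
    print(n,(proj(n,P)-c)*k+[off,0])
```

```text
scene [[232.284 145.881]
 [241.446 124.312]
 [238.946 195.088]
 [246.341 169.905]
 [322.45  291.318]]
top [[573.967 185.474]
 [527.196 165.66 ]
 [628.17  195.699]
 [581.609 177.444]
 [614.448 133.498]]
```

Run:
```python
from plan import *
o=robot.get_obs();p=o['position'];R=Ro.from_quat(o['tool_rot'])
out=[]
for n,(x,y,w,h),k in(('scene',(160,120,100,100),4),('top',(190,270,90,90),4.4)):
    a=robot.camera(n)[y:y+h,x:x+w];a=cv2.resize(a,(400,400),interpolation=2);a=cv2.convertScaleAbs(a,alpha=2.0,beta=20)
    for z in(.011,-.008,-.059):
        for sg in(1,-1):
            q=(proj(n,p+R.apply([0,sg*.0435,z]))[0]-(x,y)+.5)*400/w
            cv2.circle(a,tuple(q.astype(int)),3,(0,0,255) if z>0 else (0,255,0),1)
    out.append(a)
cv2.imwrite('pics/p2.png',np.hstack(out))
```

```text
(no output)
```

View pics/p2.png

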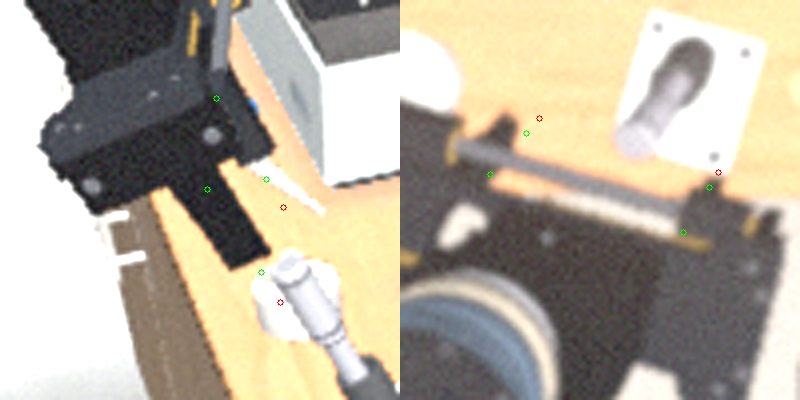

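The fingertips appear at (252,258) and (261,158) in the scene half, and at (716,176) and (507,118) in the top half. These don't match the predicted red marks, so I'll triangulate them.

Run:
```python
from plan import *
o=robot.get_obs();p=np.array(o['position']);R=Ro.from_quat(o['tool_rot'])
S=lambda a,b:(160+a/4-.5,120+b/4-.5);T=lambda a,b:(190+(a-400)*90/400-.5,270+b*90/400-.5)
for s,t in((S(252,258),T(716,176)),(S(261,158),T(507,118))):
    X,e=tri(s,t);print(X,e,'tool frame',R.inv().apply(X-p))
print(o['q'])
```

```text
[0.343 0.149 0.166] 0.009377479253877247 tool frame [-0.005 -0.047 -0.017]
[0.368 0.245 0.164] 0.006327464962103675 tool frame [-0.004  0.052 -0.014]
[ 0.392  0.305  2.209 -0.571  0.397 -0.41 ]
```

Run:
```python
from plan import *
p=np.array([.2548,.5698,.2046]);R=Ro.from_quat([.2088,.978,-.001,-.0004])
o=robot.get_obs();P=[(p,R,'pics/scene0.png'),(np.array(o['position']),Ro.from_quat(o['tool_rot']),None)]
out=[]
for p,R,f in P:
    a=cv2.imread(f) if f else robot.camera('scene')
    pts=[[p+R.apply([sx*.0095,sg*(.0435+d),z]) for z in(.011,)for sx in(-1,1) for d in (0,.015)] for sg in(1,-1)]
    pts=np.array(pts).reshape(-1,3);uv=proj('scene',pts);c=uv.mean(0).astype(int)-[25,40]
    a=cv2.convertScaleAbs(cv2.resize(a[max(c[1],0):c[1]+60,c[0]:c[0]+60],(400,400),interpolation=2) ,alpha=2.5,beta=20)
    for i,q in enumerate((uv-[c[0],max(c[1],0)]+.5)*400/60):cv2.circle(a,tuple(q.astype(int)),4,(0,0,255) if i<4 else (0,255,0),1)
    out.append(a)
cv2.imwrite('pics/p3.png',np.hstack(out))
```

```text
(no output)
```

View pics/p3.png

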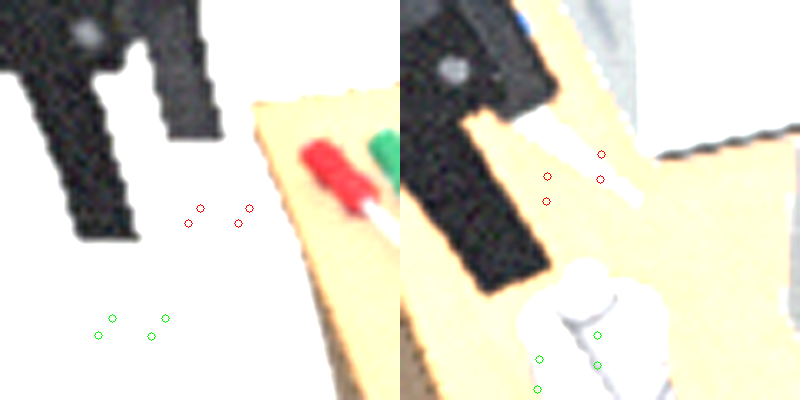

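Request:
{"name": "jog_arm", "arguments": {"motion": [0, 0, 0.31, 0, 0, 0, -1, 0, 0, 0.31, 0, 0, 0, -1, 0, 0, 0.31, 0, 0, 0, -1, 0, 0, 0.31, 0, 0, 0, -1, 0, 0, 0, 0, 0, 0, -1]}}

```text
time: 2.48
position: [0.3725, 0.1899, 0.1014]
tool_rot: [0.13, 0.976, -0.022, 0.175]
ft_force: [0.7, -1.8, -0.6]
grip_width: 0.0872
grip_force: 0.0
```

Run:
```python
from plan import *
o=robot.get_obs();p=o['position'];R=Ro.from_quat(o['tool_rot']);print(p,(p-HEAD)@u)
out=[]
for n,(x,y,w),k in(('scene',(190,150,90),4),('top',(205,265,80),4.4)):
    a=robot.camera(n)[y:y+w,x:x+w];a=cv2.resize(a,(400,400),interpolation=2);a=cv2.convertScaleAbs(a,alpha=2.0,beta=20)
    for z in(.011,-.019):
        for sg in(1,-1):
            q=(proj(n,p+R.apply([0,sg*.0435,z]))[0]-(x,y)+.5)*400/w
            cv2.circle(a,tuple(q.astype(int)),3,(0,0,255) if z>0 else (0,255,0),1)
    out.append(a)
cv2.imwrite('pics/p4.png',np.hstack(out))
```

```text
[0.372 0.19  0.101] -0.029782065903599476
```

View pics/p4.png

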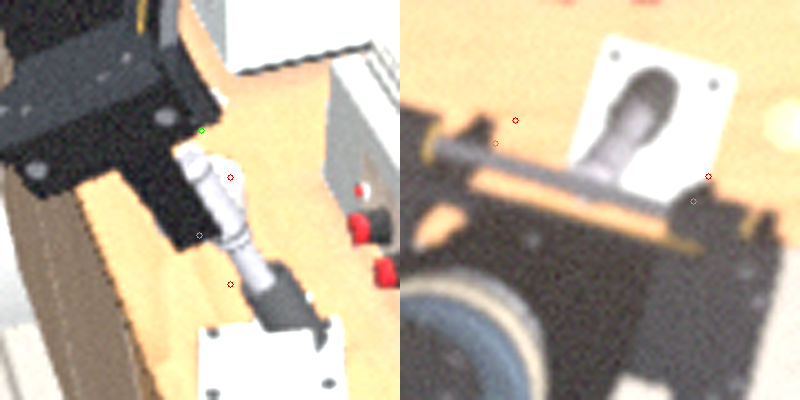

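The visible fingertips are about 30 mm short of the reported tip, on the green marks at (200,237) and (495,143). They are centred on the rod but cover only about 16 mm of the head. I'll advance 22 mm, then close.

Request:
{"name": "jog_arm", "arguments": {"motion": [0, 0, 0.28, 0, 0, 0, -1, 0, 0, 0.28, 0, 0, 0, -1, 0, 0, 0, 0, 0, 0, 1, 0, 0, 0, 0, 0, 0, 1, 0, 0, 0, 0, 0, 0, 1, 0, 0, 0, 0, 0, 0, 1, 0, 0, 0, 0, 0, 0, 1, 0, 0, 0, 0, 0, 0, 1], "grip_force": 30}}

```text
time: 3.58
position: [0.3798, 0.1873, 0.0809]
tool_rot: [0.13, 0.976, -0.022, 0.175]
ft_force: [0.3, -0.2, -0.0]
grip_width: 0.035
grip_force: 0.0
```

Request:
{"name": "jog_arm", "arguments": {"motion": [0, 0, 0, 0, 0, 0, 1, 0, 0, 0, 0, 0, 0, 1, 0, 0, 0, 0, 0, 0, 1, 0, 0, 0, 0, 0, 0, 1]}}

```text
time: 4.08
position: [0.3797, 0.1872, 0.0808]
tool_rot: [0.13, 0.976, -0.022, 0.175]
ft_force: [-0.1, 0.2, -0.2]
grip_width: 0.0191
grip_force: 29.9
```

Run:
```python
from plan import *
o=robot.get_obs();p=o['position'];R=Ro.from_quat(o['tool_rot']);print(p,o['ft_force'],o['grip_width'],o['grip_force'],R.as_matrix()[:,2],u)
x,y,w,n=190,150,90,'scene'
a=robot.camera(n)[y:y+w,x:x+w];a=cv2.resize(a,(400,400),interpolation=2);a=cv2.convertScaleAbs(a,alpha=1.6,beta=20)
cv2.imwrite('pics/p5.png',a)
```

```text
[0.38  0.187 0.081] [-0.088  0.203 -0.21 ] 0.019127389458029238 29.944220191100612 [ 0.335 -0.088 -0.938] [-0.331  0.09   0.939]
```

View pics/p5.png

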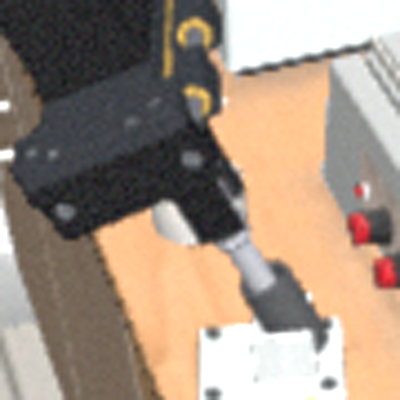

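Pic: the jaws hold the head at about (220,210), just above the tube mouth, with the grip firm at 30 N. Next I'll draw the rod out along its axis.

Request:
{"name": "jog_arm", "arguments": {"motion": [0, 0, -0.4, 0, 0, 0, 1, 0, 0, -0.4, 0, 0, 0, 1, 0, 0, -0.4, 0, 0, 0, 1, 0, 0, -0.4, 0, 0, 0, 1, 0, 0, 0, 0, 0, 0, 1]}}

```text
time: 4.75
position: [0.3583, 0.1932, 0.1416]
tool_rot: [0.13, 0.976, -0.021, 0.176]
ft_force: [-0.4, -0.1, -0.5]
grip_width: 0.0191
grip_force: 29.9
```

Run:
```python
from plan import *
o=robot.get_obs();print(o['grip_width'],o['grip_force'])
plan(np.array([.375,-.206,.080+.065]),rot((0,0,-1),(0,1,0)),12,1)
```

```text
0.019089114243884278 29.93906385381706
t 4.75 pos [0.358 0.193 0.142] F [-0.379 -0.052 -0.517] w 0.019089114243884278 dist 0.3995425439593811 ang 25.389962999479614
-0.24,-0.79,0.08,-0.05,0.42,-0.31,1.00,
-0.22,-0.80,0.07,-0.05,0.42,-0.31,1.00,
-0.21,-0.80,0.06,-0.05,0.42,-0.31,1.00,
-0.19,-0.81,0.05,-0.05,0.42,-0.31,1.00,
-0.18,-0.81,0.04,-0.05,0.42,-0.31,1.00,
-0.16,-0.82,0.03,-0.05,0.42,-0.31,1.00,
-0.14,-0.82,0.03,-0.05,0.42,-0.31,1.00,
-0.12,-0.82,0.02,-0.05,0.42,-0.31,1.00,
-0.11,-0.83,0.01,-0.05,0.42,-0.31,1.00,
-0.09,-0.83,0.01,-0.05,0.42,-0.31,1.00,
-0.07,-0.83,0.00,-0.05,0.42,-0.31,1.00,
-0.05,-0.83,-0.00,-0.05,0.42,-0.31,1.00,
```

Request:
{"name": "jog_arm", "arguments": {"motion": [-0.24, -0.79, -0.4, -0.05, 0.42, -0.31, 1, -0.22, -0.8, -0.4, -0.05, 0.42, -0.31, 1, -0.21, -0.8, 0.06, -0.05, 0.42, -0.31, 1, -0.19, -0.81, 0.05, -0.05, 0.42, -0.31, 1, -0.18, -0.81, 0.04, -0.05, 0.42, -0.31, 1, -0.16, -0.82, 0.03, -0.05, 0.42, -0.31, 1, -0.14, -0.82, 0.03, -0.05, 0.42, -0.31, 1, -0.12, -0.82, 0.02, -0.05, 0.42, -0.31, 1, -0.11, -0.83, 0.01, -0.05, 0.42, -0.31, 1, -0.09, -0.83, 0.01, -0.05, 0.42, -0.31, 1, -0.07, -0.83, 0, -0.05, 0.42, -0.31, 1, -0.05, -0.83, 0, -0.05, 0.42, -0.31, 1]}}

```text
time: 6.25
position: [0.3603, -0.1985, 0.1765]
tool_rot: [0.005, 1.0, -0.002, 0.002]
ft_force: [-0.0, 0.5, -1.1]
grip_width: 0.0191
grip_force: 29.9
```

Run:
```python
from plan import *
plan(np.array([.375,-.206,.075+.065]),rot((0,0,-1),(0,1,0)),3,1)
```

```text
t 6.25 pos [ 0.36  -0.199  0.177] F [-0.005  0.534 -1.134] w 0.019055573874374607 dist 0.04005995155276802 ang 0.6657084971572548
-0.12,-0.06,0.30,-0.02,0.02,-0.05,1.00,
-0.12,-0.06,0.30,-0.02,0.02,-0.05,1.00,
-0.12,-0.06,0.30,-0.02,0.02,-0.05,1.00,
```

Request:
{"name": "jog_arm", "arguments": {"motion": [-0.12, -0.06, 0.3, -0.02, 0.02, -0.05, 1, -0.12, -0.06, 0.3, -0.02, 0.02, -0.05, 1, -0.12, -0.05, 0.25, -0.02, 0.02, -0.05, 1, 0, 0, 0, 0, 0, 0, 1, 0, 0, 0, 0, 0, 0, 1]}}

```text
time: 6.88
position: [0.3754, -0.2034, 0.1435]
tool_rot: [-0.001, 1.0, 0.0, 0.001]
ft_force: [-0.5, -0.6, -2.2]
grip_width: 0.0189
grip_force: 29.9
```

Run:
```python
from plan import *
o=robot.get_obs();p=np.array(o['position']);R=Ro.from_quat(o['tool_rot']);print(p,R.as_matrix()[:,2],o['ft_force'])
out=[]
for n,(x,y,w,h) in(('scene',(270,290,80,110)),('top',(385,255,80,110))):
    img=robot.camera(n);cv2.imwrite(f'pics/over_{n}.png',img)
    a=img[y:y+h,x:x+w];a=cv2.resize(a,(400,550),interpolation=2);a=cv2.convertScaleAbs(a,alpha=1.5,beta=10)
    for P,c in((p+R.apply([0,0,.065]),(0,0,255)),(np.array([.375,-.206,.05]),(0,255,0)),(p+R.apply([0,0,.03]),(255,0,0))):
        q=(proj(n,P)[0]-(x,y)+.5)*5;cv2.circle(a,tuple(q.astype(int)),3,c,1)
    out.append(a)
cv2.imwrite('pics/p6.png',np.hstack(out))
```

```text
[ 0.375 -0.203  0.144] [ 0.002  0.    -1.   ] [-0.476 -0.616 -2.187]
```

View pics/p6.png

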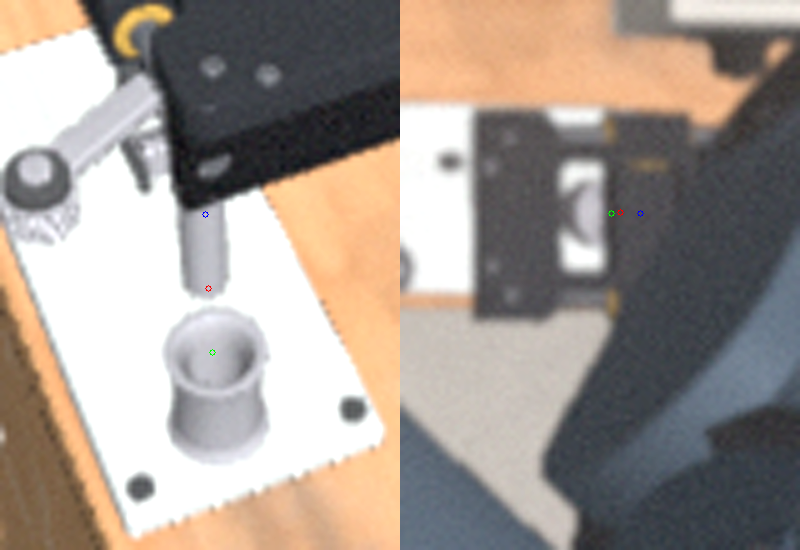

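Pic: the rod foot at (206,290) matches the predicted foot at (208,288). It hangs over the cup rim, centred at (217,352), so it needs about +1.5 mm in x and −2 mm in y. Now I'll descend.

Request:
{"name": "jog_arm", "arguments": {"motion": [-0.04, -0.06, 0.2, 0, 0, 0, 1, 0, 0, 0.2, 0, 0, 0, 1, 0, 0, 0.2, 0, 0, 0, 1, 0, 0, 0.2, 0, 0, 0, 1, 0, 0, 0.2, 0, 0, 0, 1, 0, 0, 0, 0, 0, 0, 1]}}

```text
time: 7.72
position: [0.3768, -0.2061, 0.1028]
tool_rot: [-0.0, 1.0, 0.0, 0.0]
ft_force: [-0.1, -0.8, -0.7]
grip_width: 0.0191
grip_force: 29.9
```

Foot is at about 0.038 with no force, so it's inside the bore. I'll go down slowly.

Request:
{"name": "jog_arm", "arguments": {"motion": [0, 0, 0.1, 0, 0, 0, 1, 0, 0, 0.1, 0, 0, 0, 1, 0, 0, 0.1, 0, 0, 0, 1, 0, 0, 0.1, 0, 0, 0, 1, 0, 0, 0, 0, 0, 0, 1]}}

```text
time: 8.35
position: [0.3771, -0.2063, 0.0873]
tool_rot: [-0.0, 1.0, 0.0, 0.001]
ft_force: [0.5, -0.1, -1.6]
grip_width: 0.0191
grip_force: 29.9
```

Request:
{"name": "jog_arm", "arguments": {"motion": [0, 0, 0.05, 0, 0, 0, 1, 0, 0, 0.05, 0, 0, 0, 1, 0, 0, 0, 0, 0, 0, 1]}}

```text
time: 8.72
position: [0.3772, -0.2064, 0.0834]
tool_rot: [-0.0, 1.0, -0.0, 0.001]
ft_force: [-0.3, 0.2, -0.6]
grip_width: 0.019
grip_force: 29.9
```

Request:
{"name": "jog_arm", "arguments": {"motion": [0, 0, 0.04, 0, 0, 0, 1, 0, 0, 0, 0, 0, 0, 1]}}

```text
time: 8.98
position: [0.3773, -0.2064, 0.0819]
tool_rot: [-0.0, 1.0, -0.0, 0.001]
ft_force: [-0.6, -0.4, -1.2]
grip_width: 0.0191
grip_force: 29.9
```

Request:
{"name": "jog_arm", "arguments": {"motion": [0, 0, 0.04, 0, 0, 0, 1, 0, 0, 0, 0, 0, 0, 1]}}

```text
time: 9.22
position: [0.3773, -0.2064, 0.0803]
tool_rot: [-0.0, 1.0, -0.0, 0.001]
ft_force: [-0.2, 0.3, -1.6]
grip_width: 0.0191
grip_force: 29.9
```

Request:
{"name": "jog_arm", "arguments": {"motion": [0, 0, 0.04, 0, 0, 0, 1, 0, 0, 0, 0, 0, 0, 1]}}

```text
time: 9.48
position: [0.3778, -0.2068, 0.08]
tool_rot: [-0.0, 1.0, -0.001, 0.002]
ft_force: [-1.4, 0.5, 12.9]
grip_width: 0.0193
grip_force: 29.9
```

Request:
{"name": "jog_arm", "arguments": {"motion": [0, 0, 0.03, 0, 0, 0, 1, 0, 0, 0, 0, 0, 0, 1]}}

```text
time: 9.72
position: [0.3784, -0.2073, 0.0797]
tool_rot: [-0.0, 1.0, -0.001, 0.003]
ft_force: [-1.3, 0.9, 22.3]
grip_width: 0.0193
grip_force: 30.0
```

Request:
{"name": "jog_arm", "arguments": {"motion": [0, 0, -0.06, 0, 0, 0, 1, 0, 0, 0, 0, 0, 0, 0.3, 0, 0, 0, 0, 0, 0, 0, 0, 0, 0, 0, 0, 0, 0, 0, 0, 0, 0, 0, 0, 0]}}

```text
time: 10.35
position: [0.3772, -0.2064, 0.0798]
tool_rot: [-0.0, 1.0, 0.0, 0.001]
ft_force: [0.6, -0.2, 0.5]
grip_width: 0.0423
grip_force: 0.0
```

Run:
```python
from plan import *
o=robot.get_obs();print(o['position'],o['ft_force'],o['grip_width'],o['grip_force'])
```

```text
[ 0.377 -0.206  0.08 ] [ 0.55  -0.241  0.486] 0.04230945322504168 0.0
```

Request:
{"name": "jog_arm", "arguments": {"motion": [0, 0, -0.2, 0, 0, 0, 0, 0, 0, -0.4, 0, 0, 0, 0, 0, 0, -0.7, 0, 0, 0, 0, 0, 0, -0.7, 0, 0, 0, 0, 0, 0, -0.3, 0, 0, 0, 0, 0, 0, 0, 0, 0, 0, 0]}}

```text
time: 11.1
position: [0.3774, -0.2067, 0.1726]
tool_rot: [-0.0, 1.0, -0.001, 0.002]
ft_force: [-0.7, -0.0, 0.6]
grip_width: 0.0438
grip_force: 0.0
```

Run:
```python
from plan import *
R=rot((.15,-.3,-1),(0,1,0));z=R.as_matrix()[:,2];print(z)
plan(np.array([.408,-.035,.15])+.019*z,R,9,1)
```

```text
[ 0.142 -0.284 -0.948]
t 11.1 pos [ 0.377 -0.207  0.173] F [-0.661 -0.035  0.607] w 0.04381786419176932 dist 0.17438761533571254 ang 18.4057434393993
-0.09,0.46,0.11,0.46,-0.23,0.04,1.00,
-0.09,0.47,0.10,0.46,-0.23,0.04,1.00,
-0.09,0.47,0.09,0.46,-0.23,0.04,1.00,
-0.08,0.47,0.07,0.46,-0.23,0.04,1.00,
-0.08,0.47,0.06,0.46,-0.23,0.04,1.00,
-0.08,0.48,0.04,0.46,-0.23,0.04,1.00,
-0.08,0.48,0.03,0.46,-0.23,0.04,1.00,
-0.08,0.48,0.02,0.46,-0.23,0.04,1.00,
-0.08,0.48,0.00,0.46,-0.23,0.04,1.00,
```

Request:
{"name": "jog_arm", "arguments": {"motion": [-0.09, 0.46, 0, 0.46, -0.23, 0.04, 1, -0.09, 0.47, 0, 0.46, -0.23, 0.04, 1, -0.09, 0.47, 0.05, 0.46, -0.23, 0.04, 1, -0.08, 0.47, 0.07, 0.46, -0.23, 0.04, 1, -0.08, 0.47, 0.06, 0.46, -0.23, 0.04, 1, -0.08, 0.48, 0.04, 0.46, -0.23, 0.04, 1, -0.08, 0.48, 0.03, 0.46, -0.23, 0.04, 1, -0.08, 0.48, 0.02, 0.46, -0.23, 0.04, 1, -0.08, 0.48, 0, 0.46, -0.23, 0.04, 1, 0, 0, 0, 0, 0, 0, 1, 0, 0, 0, 0, 0, 0, 1]}}

```text
time: 12.48
position: [0.4102, -0.0397, 0.1409]
tool_rot: [0.012, 0.987, -0.144, 0.072]
ft_force: [-0.1, -0.3, 0.1]
grip_width: 0.0005
grip_force: 0.0
```

Run:
```python
from plan import *
R=rot((.15,-.3,-1),(0,1,0));z=R.as_matrix()[:,2]
plan(np.array([.408,-.035,.058])+.019*z,R,5,1)
o=robot.get_obs();p=np.array(o['position']);Rc=Ro.from_quat(o['tool_rot'])
ref={n:cv2.imread(f'pics/{n}0.png') for n in('scene','top')}
for n in('scene','top'):
    im=robot.camera(n);cv2.imwrite(f'pics/after_{n}.png',im)
    d=cv2.absdiff(im,ref[n]).max(2)
    X,Y=proj(n,[.376,-.206,.09])[0].astype(int);w=40
    s=d[Y-w:Y+w,X-w:X+w]
    cnt,_=cv2.findContours((s>25).astype(np.uint8),0,2)
    print(n,'pred head top',proj(n,[.376,-.206,.133]),'rim',proj(n,[.376,-.206,.05]))
    for c in cnt:
        if cv2.contourArea(c)>15:
            x,y,ww,hh=cv2.boundingRect(c);print(n,'blob',X-w+x,Y-w+y,ww,hh,cv2.contourArea(c))
    # tips: dark mask near predicted tip
    t=p-.019*Rc.as_matrix()[:,2];print(n,'pred tip',proj(n,t))
```

```text
t 12.475 pos [ 0.41  -0.04   0.141] F [-0.054 -0.341  0.095] w 0.00046252853316891123 dist 0.10092246837407717 ang 0.2131483789202065
0.07,0.14,0.48,-0.00,-0.01,-0.01,1.00,
0.07,0.14,0.48,-0.00,-0.01,-0.01,1.00,
0.07,0.14,0.48,-0.00,-0.01,-0.01,1.00,
0.07,0.14,0.48,-0.00,-0.01,-0.01,1.00,
0.07,0.14,0.48,-0.00,-0.01,-0.01,1.00,
scene pred head top [[311.252 325.053]] rim [[312.595 359.809]]
scene blob 305 320 15 46 382.0
scene pred tip [[290.059 234.48 ]]
top pred head top [[436.119 297.097]] rim [[426.789 296.811]]
top blob 434 293 7 9 37.0
top blob 391 266 4 45 89.5
top pred tip [[353.047 280.148]]
```

Run:
```python
from plan import *
o=robot.get_obs();p=np.array(o['position']);z=Ro.from_quat(o['tool_rot']).as_matrix()[:,2]
im=cv2.imread('pics/after_scene.png');ref=cv2.imread('pics/scene0.png')
m=((cv2.absdiff(im,ref).max(2)>25)&(im.max(2)<60)).astype(np.uint8)
for y in range(200,262,3):
    xs=np.where(m[y,240:340])[0]+240;print(y,(xs.min(),xs.max(),len(xs)) if len(xs) else None)
for k in(.011,-.008,-.019,-.03,-.06):print(k,proj('scene',p+k*z))
```

```text
200 (np.int64(254), np.int64(311), 50)
203 (np.int64(257), np.int64(315), 51)
206 (np.int64(258), np.int64(310), 51)
209 (np.int64(264), np.int64(304), 37)
212 (np.int64(246), np.int64(296), 29)
215 (np.int64(247), np.int64(291), 28)
218 (np.int64(268), np.int64(292), 25)
221 (np.int64(269), np.int64(293), 19)
224 (np.int64(280), np.int64(294), 15)
227 (np.int64(281), np.int64(295), 15)
230 (np.int64(282), np.int64(296), 15)
233 (np.int64(283), np.int64(297), 15)
236 (np.int64(285), np.int64(291), 7)
239 None
242 None
245 None
248 None
251 None
254 None
257 None
260 None
0.011 [[295.3   249.672]]
-0.008 [[292.173 240.082]]
-0.019 [[290.33 234.43]]
-0.03 [[288.463 228.703]]
-0.06 [[283.241 212.69 ]]
```

Tip offset confirmed (−19 mm), and the spindle stands fully down. Now I'll lower beside the roller.

Request:
{"name": "jog_arm", "arguments": {"motion": [0.07, 0.14, 0.48, 0, 0, 0, 1, 0.07, 0.14, 0.48, 0, 0, 0, 1, 0.07, 0.14, 0.48, 0, 0, 0, 1, 0.07, 0.14, 0.48, 0, 0, 0, 1, 0.07, 0.14, 0.48, 0, 0, 0, 1, 0, 0, 0, 0, 0, 0, 1]}}

```text
time: 13.32
position: [0.411, -0.041, 0.0395]
tool_rot: [0.013, 0.987, -0.144, 0.072]
ft_force: [0.5, 1.5, 0.1]
grip_width: 0.0004
grip_force: 0.0
```

Run:
```python
from plan import *
R=rot((.15,-.3,-1),(0,1,0));z=R.as_matrix()[:,2]
for t in((.411,-.055,.058),(.414,-.095,.058)):plan(np.array(t)+.019*z,R,5,1)
```

```text
t 13.325 pos [ 0.411 -0.041  0.039] F [0.495 1.482 0.15 ] w 0.00044098756456685333 dist 0.019625873986081444 ang 0.3142460733195646
-0.01,-0.09,0.03,-0.00,-0.01,-0.01,1.00,
-0.01,-0.09,0.03,-0.00,-0.01,-0.01,1.00,
-0.01,-0.09,0.03,-0.00,-0.01,-0.01,1.00,
-0.01,-0.09,0.03,-0.00,-0.01,-0.01,1.00,
-0.01,-0.09,0.03,-0.00,-0.01,-0.01,1.00,
t 13.325 pos [ 0.411 -0.041  0.039] F [0.495 1.482 0.15 ] w 0.00044098756456685333 dist 0.05970753952744744 ang 0.3142460733195646
-0.03,-0.28,0.09,-0.00,-0.01,-0.01,1.00,
-0.03,-0.28,0.09,-0.00,-0.01,-0.01,1.00,
-0.03,-0.28,0.09,-0.00,-0.01,-0.01,1.00,
-0.03,-0.28,0.09,-0.00,-0.01,-0.01,1.00,
-0.03,-0.28,0.09,-0.00,-0.01,-0.01,1.00,
```

Request:
{"name": "jog_arm", "arguments": {"motion": [-0.01, -0.1, 0.03, 0, 0, 0, 1, -0.01, -0.1, 0.03, 0, 0, 0, 1, -0.01, -0.1, 0.03, 0, 0, 0, 1, -0.01, -0.1, 0.03, 0, 0, 0, 1, 0, 0, 0, 0, 0, 0, 1]}}

```text
time: 13.95
position: [0.4131, -0.0572, 0.0408]
tool_rot: [0.013, 0.987, -0.144, 0.073]
ft_force: [-0.5, 0.8, 0.3]
grip_width: 0.0005
grip_force: 0.0
```

Request:
{"name": "jog_arm", "arguments": {"motion": [-0.01, -0.1, 0.03, 0, 0, 0, 1, -0.01, -0.1, 0.03, 0, 0, 0, 1, 0, 0, 0, 0, 0, 0, 1]}}

```text
time: 14.32
position: [0.4138, -0.0655, 0.0407]
tool_rot: [0.012, 0.987, -0.144, 0.073]
ft_force: [-0.0, -0.0, -0.9]
grip_width: 0.0003
grip_force: 0.0
```

Request:
{"name": "jog_arm", "arguments": {"motion": [-0.01, -0.1, 0.03, 0, 0, 0, 1, -0.01, -0.1, 0.03, 0, 0, 0, 1, 0, 0, 0, 0, 0, 0, 1]}}

```text
time: 14.7
position: [0.4161, -0.0725, 0.0407]
tool_rot: [0.012, 0.987, -0.142, 0.075]
ft_force: [2.1, 5.0, -0.6]
grip_width: 0.0006
grip_force: 2.6
```

Request:
{"name": "jog_arm", "arguments": {"motion": [-0.02, -0.1, 0.03, 0, 0, 0, 1, -0.02, -0.1, 0.03, 0, 0, 0, 1, -0.02, -0.1, 0.03, 0, 0, 0, 1, -0.02, -0.1, 0.03, 0, 0, 0, 1, 0, 0, 0, 0, 0, 0, 1]}}

```text
time: 15.32
position: [0.4215, -0.0886, 0.0411]
tool_rot: [0.011, 0.987, -0.141, 0.077]
ft_force: [5.0, 5.6, -1.6]
grip_width: 0.0006
grip_force: 3.4
```

Request:
{"name": "jog_arm", "arguments": {"motion": [0, -0.1, 0.03, 0, 0, 0, 1, 0, -0.1, 0.03, 0, 0, 0, 1, 0, 0, 0, 0, 0, 0, 1]}}

```text
time: 15.7
position: [0.421, -0.0975, 0.0413]
tool_rot: [0.011, 0.987, -0.142, 0.076]
ft_force: [4.9, 4.5, -0.6]
grip_width: 0.0005
grip_force: 2.7
```

```bash
cat > look.py <<'E'
from plan import *
o=robot.get_obs();print(o['position'],o['ft_force'])
ref=cv2.imread('pics/scene0.png');tm=ref[279:305,298:313]
im=robot.camera('scene');cv2.imwrite('pics/s_%.2f.png'%o['time'],im)
piv=np.array([.3493,-.1086])
p0=proj('scene',[.4127,-.079,.083])[0]
r=cv2.matchTemplate(im[265:340,285:350],tm,cv2.TM_CCOEFF_NORMED);_,s,_,l=cv2.minMaxLoc(r);m=np.array([285+l[0]-298,265+l[1]-279])
print('match shift',m,s)
for j in(0,.3,.4,.5,.55,.6,.7):
    a=.45-j-.0135;P=[piv[0]+.07*np.cos(a),piv[1]+.07*np.sin(a),.083];print(j,P[:2],proj('scene',P)[0]-p0)
E
python3 look.py
```

```text
[ 0.421 -0.097  0.041] [ 4.91   4.508 -0.568]
match shift [10 11] 0.5502780079841614
0 [np.float64(0.4127365834694007), np.float64(-0.0790060837716641)] [ 0.021 -0.004]
0.3 [np.float64(0.4186488831734969), np.float64(-0.09907464422771088)] [7.615 6.861]
0.4 [np.float64(0.4192533764265328), np.float64(-0.10604556727866916)] [9.509 9.552]
0.5 [np.float64(0.4191589186658267), np.float64(-0.11304201337699579)] [11.043 12.412]
0.55 [np.float64(0.4188496050699337), np.float64(-0.11652795273801837)] [11.668 13.898]
0.6 [np.float64(0.4183664536821), np.float64(-0.11999407634599388)] [12.196 15.417]
0.7 [np.float64(0.41688389952351596), np.float64(-0.1268322934705237)] [12.95  18.542]
```

Request:
{"name": "jog_arm", "arguments": {"motion": [-0.06, -0.05, 0.02, 0, 0, 0, 1, 0, -0.1, 0.03, 0, 0, 0, 1, 0, 0, 0, 0, 0, 0, 1]}}

```text
time: 16.12
position: [0.4213, -0.1036, 0.0412]
tool_rot: [0.012, 0.987, -0.142, 0.075]
ft_force: [2.0, 7.3, 0.9]
grip_width: 0.0006
grip_force: 3.1
```

```bash
python3 look.py|head -2
```

```text
[ 0.421 -0.104  0.041] [1.956 7.345 0.903]
match shift [11 14] 0.5119882225990295
```

Request:
{"name": "jog_arm", "arguments": {"motion": [0, -0.08, 0.02, 0, 0, 0, 1, 0, -0.08, 0.02, 0, 0, 0, 1, 0, 0, 0, 0, 0, 0, 1]}}

```text
time: 16.55
position: [0.4213, -0.11, 0.0414]
tool_rot: [0.011, 0.987, -0.142, 0.075]
ft_force: [2.1, 5.3, -1.0]
grip_width: 0.0005
grip_force: 3.2
```

```bash
python3 look.py|head -2
python3 - <<'E'
from plan import *
import glob
# head of roller: bright-grey top vs; subpixel: phase-match only the roller's upper part, 4x upsampled
ref=cv2.imread('pics/scene0.png',0);up=lambda a:cv2.resize(a,None,fx=4,fy=4,interpolation=2)
tm=up(ref)[280*4:300*4,300*4:311*4]
for f in sorted(glob.glob('pics/s_*.png')):
    r=cv2.matchTemplate(up(cv2.imread(f,0))[270*4:330*4,290*4:345*4],tm,cv2.TM_SQDIFF_NORMED);s,_,l,_=cv2.minMaxLoc(r);print(f,(290+l[0]/4-300,270+l[1]/4-280),s)
E
```

```text
[ 0.421 -0.11   0.041] [ 2.13   5.293 -0.96 ]
match shift [12 17] 0.5307530760765076
pics/s_15.70.png (10.25, 11.0) 0.014139293693006039
pics/s_16.12.png (11.25, 13.5) 0.013923090882599354
pics/s_16.55.png (12.25, 16.25) 0.01499782595783472
```

Run:
```python
from plan import *
a=cv2.imread('pics/after_scene.png');b=robot.camera('scene')
print('spindle diff',cv2.absdiff(a,b)[318:368,303:322].max(2).mean())
d=cv2.absdiff(b,cv2.imread('pics/scene0.png')).max(2)
for n,(x,y,w,h) in dict(thumb=(252,236,18,20),weight_a=(222,180,22,26),c=(355,288,28,26)).items():print(n,d[y:y+h,x:x+w].mean())
o=robot.get_obs();print(o['time'],o['position'],o['ft_force'])
if cv2.absdiff(a,b)[318:368,303:322].max(2).mean()<15: print(robot.hand_in())
```

```text
spindle diff 8.62
thumb 34.00833333333333
weight_a 27.03146853146853
c 11.039835164835164
16.65 [ 0.421 -0.11   0.041] [ 2.549  5.939 -1.822]
the job is handed in; nothing more can be done
None
```

I handed the job in at 16.65 s. The spindle stands fully down in its cup, released. The closed fingers hold the tensioner arm at about 0.6 rad, estimated from camera and contact at 0.56–0.62, so past the click at 0.52. I didn't see the pawl itself, and I didn't confirm the bystanders hadn't moved: the thumb screw and large weight areas differed from the first picture, probably because the gripper is in view and the spindle is gone.

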